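# Set out the topping tubs from the stack

### The arm

A 6-joint arm with a two-finger parallel gripper is mounted at the origin on the work surface. World frame = base frame: x ahead of the robot, y to its left, z up, the work surface at z = 0. Lengths are in m, angles in degrees, forces in N, time in s.
With the tool pointing down it reaches from about 0.375 to 0.9 m from the base axis. Payload 3.1 kg.
Tool frame: the origin (TCP) lies midway between the tips of the shut fingers; the grasp point (between the pads) lies bot.hold_point_z behind it (bot.hold_point_z is the distance from the TCP to the grasp point, in m); z points along the fingers, y is the direction in which the jaws open and shut (so a half turn about z gives the same grasp; the last joint's range is limited). The gripper opens to 87 mm and grips with 3 to 60 N. Pads are 19 mm wide; open, the fingers measure 117 mm over their backs; the gripper's body (75 mm by 190 mm) begins 51 mm behind the grasp point.
Start: joints at [57.21, 30.224, 82.088, -0, 67.689, -10.227], TCP at [0.24, 0.577, 0.188] pointing down, gripper open.
Joint ranges: [-176.69, 176.69], [-43.24, 126.21], [12.49, 139.97], [-82, 262], [0, 151.66], [-163.58, 163.58]. Speed limits (degrees/s): [159.86, 159.86, 180, 180, 180, 180].

### API

Orientations are given as a 3x3 rotation matrix whose columns are the frame's x, y, z axes.
In Python, from rig import bot, vision gives the robot as it stands.
- The arm moves only by the shell command python3 -m inch 'ROWS'. ROWS is JSON, a list of rows, each a list of 5 numbers: the finger opening in mm, from 0 to 87, then the shift along the tool's x, y, z in mm, then the turn about the tool's z in rad. In form: [[hand, dx, dy, dz, roll], ...]. A call has 1 to 8 rows; each row is the pose to reach, as a shift and turn from the pose measured when the call began, along the tool's axes at that moment; what a row does not reach only later rows make up. A row lasts 1/10 s, in which the tool goes at most 50 mm and 8.59 degrees, less where a joint would pass 70% of its speed; a pose out of reach is approached as far as the arm can. A call with a gripper value outside its range is refused whole. The fingers move at their own pace and stop on an object; the grip force is fixed at half the most. Time passes only in rows, so rows that repeat a pose let the fingers close. It gives the time, the measured TCP pose, the force and the opening at its end, in the units of the state.
- bot.read_state(): the state, without advancing time (a new reading comes with each control period).
- vision.capture(name): name is "scene" or "top" or "wrist"; returns (picture, depth): 480x640x3 uint8, red, green, blue; 480x640 float32, m along the optical axis (not along the pixel's ray), 0 where there is no reading.
- vision.camera_model(name): a dict with "intrinsics" (3x3 intrinsics, pixels), "dist" ([k1, k2, p1, p2, k3] as OpenCV has them; the pictures are not rectified), "camera_from_world" (4x4, takes a point from world to camera coordinates). Camera axes: x right, y down, z forward; pixel columns grow to the right and rows downward; lengths in m; the calibration is good to about 2 mm. A picture is of the moment at which its call begins: read the wrist's pose just before it. camera_model takes no time and is no camera call; for the wrist camera it gives the pose at the moment of the call.
- bot.hand_in(): hands the job in, once; it reports no verdict.
The state is a dict: "time_s": time; "joint_positions": joint angles; "qvel": joint speeds; "tau": joint torques, N m; "position": TCP position; "tcp_rot": TCP orientation; "force": force on the tool from outside, world axes, zero at the start; "moment": the same for the moment, N m; "opening": opening from 0.0 (shut) to 1.0 (fully open).
Only numpy, scipy, OpenCV 4.12 (cv2) and the standard library are available. Lean on these libraries where they do the work, as an engineer would, in place of code of your own. Each camera call takes 0.05 s, during which the arm holds its last target. There are 200 camera calls.

### The job

Set out the stacked topping tubs for the sandwich station, working from the top of the stack down and putting each tub straight onto its own place before taking the next: the yellow, red and green tubs each go centred and lengthwise on the mat of their own colour, and the blue tub goes centred on top of the metal pan, turned at right angles to it so that it stacks on the rim instead of nesting inside. Leave all four upright, let go of and at rest, and leave the jar and the tin where they stand.

Things in the scene. Friction and masses are not known exactly. Their poses are not given: they have to be found in the camera images.
- tub_yellow: Yellow open plastic tub, loose, 120 g, tapered: 150 long (x) by 58 wide (y) at the rim, 134 by 42 at the flat foot, 50 high, walls 4 to 5 thick; upright rim band 12 high (grip it across the 58, mid-length). Origin: centre of underside, z up; ends alike. Start: top of the stack, underside at 150; the tubs lie fanned, each turned 45 or 90 degrees to the one beneath, centred within 10 mm.
- tub_blue: Blue open plastic tub, loose, 120 g, tapered: 150 long (x) by 58 wide (y) at the rim, 134 by 42 at the flat foot, 50 high, walls 4 to 5 thick; upright rim band 12 high (grip it across the 58, mid-length). Origin: centre of underside, z up; ends alike. Start: second from top, underside at 100; the tubs lie fanned, each turned 45 or 90 degrees to the one beneath, centred within 10 mm.
- tub_red: Red open plastic tub, loose, 120 g, tapered: 150 long (x) by 58 wide (y) at the rim, 134 by 42 at the flat foot, 50 high, walls 4 to 5 thick; upright rim band 12 high (grip it across the 58, mid-length). Origin: centre of underside, z up; ends alike. Start: third from top, underside at 50; the tubs lie fanned, each turned 45 or 90 degrees to the one beneath, centred within 10 mm.
- tub_green: Green open plastic tub, loose, 120 g, tapered: 150 long (x) by 58 wide (y) at the rim, 134 by 42 at the flat foot, 50 high, walls 4 to 5 thick; upright rim band 12 high (grip it across the 58, mid-length). Origin: centre of underside, z up; ends alike. Start: bottom of the stack, on the counter; the tubs lie fanned, each turned 45 or 90 degrees to the one beneath, centred within 10 mm.
- mat_yellow: yellow flat mat fixed to the counter, 170 long (x) by 78 wide (y), 3 thick; origin at the centre of its underside, so its top is 3 above the origin. The place of the yellow tub, set lengthwise along it.
- mat_red: red flat mat fixed to the counter, 170 long (x) by 78 wide (y), 3 thick; origin at the centre of its underside, so its top is 3 above the origin. The place of the red tub, set lengthwise along it.
- mat_green: green flat mat fixed to the counter, 170 long (x) by 78 wide (y), 3 thick; origin at the centre of its underside, so its top is 3 above the origin. The place of the green tub, set lengthwise along it.
- pan: Silver metal pan fixed to the counter, shaped like the tubs (rim 150 along x by 58 along y), empty, on a black base plate 166 by 74 by 4. Origin: centre of the plate's underside; rim top 54 above it. A tub across it at right angles stacks on the rim (underside 54 above this origin); the same way round it would nest about half its depth inside.
- jar: Bystander: loose amber glass jar, 64 across, 110 high, standing on the counter; origin at the centre of its underside. To be left alone.
- tin: Bystander: loose pale steel tin wrapped in white paper, 72 across, 90 high, standing on the counter; origin at the centre of its underside. To be left alone.
There are look-alikes about, which are no part of the job. Leave any pink look-alike of the tub_blue alone.

How it is judged (in metres and radians):
On the way, in this order (a step that is already met when the one before it is completed fails the run):
1. the yellow tub stands centred and lengthwise on the yellow mat (horizontal distance between tub_yellow and mat_yellow below 0.015 m and z of tub_yellow in the frame of mat_yellow between -0.002 and 0.008 m and angle between the x axis of tub_yellow and the x axis of mat_yellow, either way round below 0.2 rad and angle between tub_yellow's own z axis and vertical below 0.08 rad), for 0.2 s.
2. the blue tub stands crosswise on the rim of the metal pan (horizontal distance between tub_blue and pan below 0.015 m and z of tub_blue in the frame of pan between 0.048 and 0.06 m and angle between the x axis of tub_blue and the y axis of pan, either way round below 0.2 rad and angle between tub_blue's own z axis and vertical below 0.08 rad), for 0.2 s.
3. the red tub stands centred and lengthwise on the red mat (horizontal distance between tub_red and mat_red below 0.015 m and z of tub_red in the frame of mat_red between -0.002 and 0.008 m and angle between the x axis of tub_red and the x axis of mat_red, either way round below 0.2 rad and angle between tub_red's own z axis and vertical below 0.08 rad), for 0.2 s.
4. the green tub stands centred and lengthwise on the green mat (horizontal distance between tub_green and mat_green below 0.015 m and z of tub_green in the frame of mat_green between -0.002 and 0.008 m and angle between the x axis of tub_green and the x axis of mat_green, either way round below 0.2 rad and angle between tub_green's own z axis and vertical below 0.08 rad), for 0.2 s.
At the end, for the whole second after the job is handed in: Yellow, red, green tubs on their mats and blue across the pan, resting on its rim (underside 48 to 60 mm above the pan's origin), each within 15 mm of the centre and 0.2 rad of its direction (blue: square across), upright within 0.08 rad, released, at rest (all of step 1 and all of step 2 and all of step 3 and all of step 4 and linear speed of each of tub_yellow, tub_blue, tub_red, tub_green below 0.02 m/s and angular speed of each of tub_yellow, tub_blue, tub_red, tub_green below 0.2 rad/s); the robot touches nothing.
It fails at once if the jar is pushed more than 30 mm or tipped (distance of jar from where it was at the start of the episode above 0.03 m or angle between jar's own z axis and vertical above 0.3 rad).
It fails at once if the tin is pushed more than 30 mm or tipped (distance of tin from where it was at the start of the episode above 0.03 m or angle between tin's own z axis and vertical above 0.3 rad).
It also fails if it takes over 106 s, if anything falls off the work surface, if the arm or the gripper's body presses on something with over 40 N, if the wrist force passes 120 N, or if a joint passes its speed limit or range.

## Working session

There is one attempt and no reset: what is moved stays moved. The work goes in short steps, Python scripts to look and compute and a shell command to move; the robot and the scene stay as the last step left them, time stands still between calls to the robot, and variables do not carry over. Pictures are saved under pics/ and viewed, about 12 in all and at most 16, crops included, and the job is handed in when it is done.

```bash
mkdir -p pics; ls; cat > h.py <<'E'
import numpy as np, cv2
from rig import bot, vision
def world(name, depth, M=None):
    M = M or vision.camera_model(name)
    K=np.array(M["intrinsics"],float); T=np.linalg.inv(np.array(M["camera_from_world"],float))
    v,u=np.mgrid[0:480,0:640]
    p=np.stack([u,v],-1).reshape(-1,1,2).astype(np.float64)
    n=cv2.undistortPoints(p,K,np.array(M["dist"],float)).reshape(480,640,2)
    c=np.dstack([n*depth[...,None],depth])
    return c@T[:3,:3].T+T[:3,3]
def save(n,img): cv2.imwrite("pics/"+n+".png",np.ascontiguousarray(img[...,::-1]))
E
python3 - <<'E'
from h import *
s=bot.read_state(); print(bot.hold_point_z,s["time_s"],s["position"],s["tcp_rot"],s["opening"],s["force"])
for n in("top","scene"):
    im,d=vision.capture(n); save(n+"0",im); np.savez(n+"0.npz",im=im,W=world(n,d),d=d)
    print(vision.camera_model(n))
E
```

```text
pics
0.0187 0.0 [0.23933182 0.57647737 0.18696408] [[-9.23486312e-01  3.83629636e-01 -1.15500991e-03]
 [ 3.83631212e-01  9.23484510e-01 -1.85841219e-03]
 [ 3.53691769e-04 -2.15931607e-03 -9.99997606e-01]] 0.9953148703790117 [0.10845901 0.34301463 0.71853375]
{'intrinsics': array([[564.06760538,   0.        , 315.89061147],
       [  0.        , 564.06760538, 226.47867898],
       [  0.        ,   0.        ,   1.        ]]), 'dist': array([0.03665163, 0.        , 0.        , 0.        , 0.        ]), 'camera_from_world': array([[ 0.01414265, -0.99988742,  0.00501273, -0.01743188],
       [-0.99094362, -0.01468529, -0.13347319,  0.56997063],
       [ 0.13353178, -0.00307967, -0.99103975,  1.1783416 ],
       [ 0.        ,  0.        ,  0.        ,  1.        ]])}
{'intrinsics': array([[591.75660057,   0.        , 309.97475548],
       [  0.        , 591.75660057, 253.63388992],
       [  0.        ,   0.        ,   1.        ]]), 'dist': array([-0.08948287,  0.        ,  0.        ,  0.        ,  0.        ]), 'camera_from_world': array([[-0.23224112,  0.97257768, -0.01251912,  0.11096776],
       [ 0.70922932,  0.16052018, -0.68645979, -0.31425561],
       [-0.66562589, -0.16830311, -0.72705999,  1.69241113],
       [ 0.        ,  0.        ,  0.        ,  1.        ]])}
```

View pics/top0.png

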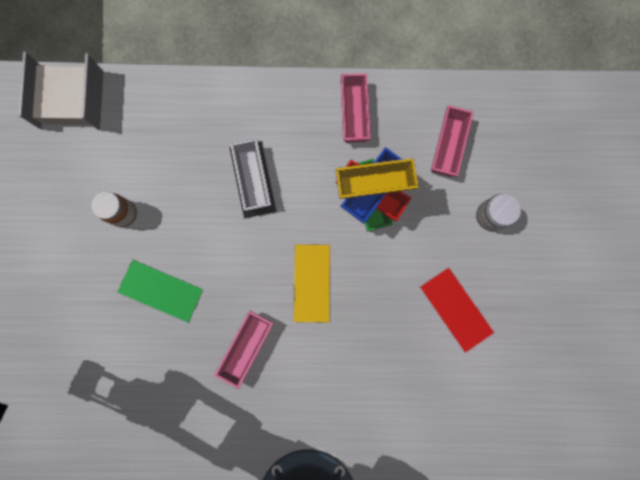

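View pics/scene0.png

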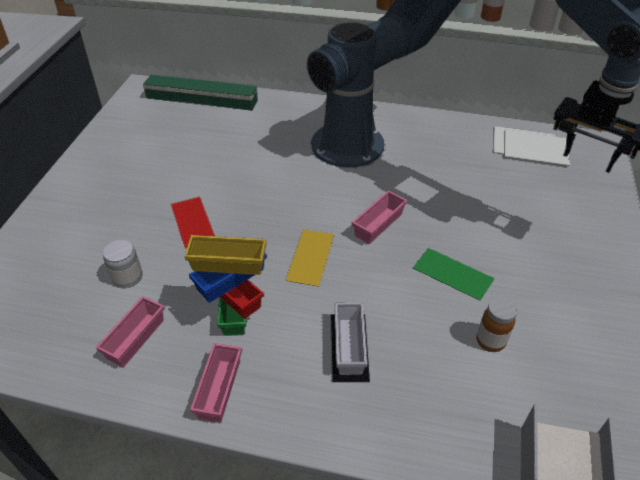

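The top view shows the stack at (376,180), yellow uppermost over blue, red and green. The mats are yellow (312,283), red (457,310) and green (160,291), and the pan is at (253,180), jar (113,210), tin (502,212). The pink look-alikes at (356,107), (453,142) and (244,350) are the wrong colour and stand alone. The blue tub is the one inside the stack.

```bash
cat >> h.py <<'E'
HUE=dict(yellow=(18,32),red=(-6,6),green=(50,75),blue=(105,130))
def mask(im,col):
    hsv=cv2.cvtColor(im,cv2.COLOR_RGB2HSV).astype(int); h=hsv[...,0]; lo,hi=HUE[col]
    h=np.where((h>170)&(lo<0),h-180,h)
    return (h>=lo)&(h<=hi)&(hsv[...,1]>150)&(hsv[...,2]>35)
def rect(P):
    """xy points -> centre, (long,short), yaw deg of long axis"""
    c,(a,b),t=cv2.minAreaRect((P*1000).astype(np.float32))
    if a<b: a,b,t=b,a,t+90
    return np.round(c,1),np.round((a,b),1),round((t+90)%180-90,1)
def find(im,W,col,z0,z1,m=None):
    m=mask(im,col) if m is None else m
    m=m&(W[...,2]>z0)&(W[...,2]<z1)
    n,l,st,_=cv2.connectedComponentsWithStats(m.astype(np.uint8))
    if n<2: return None
    k=1+np.argmax(st[1:,4]); m=l==k
    P=W[m]; return rect(P[:,:2])+(st[k,4],np.round(1000*np.median(P[:,2]),1))
E
python3 - <<'E'
from h import *
for n in("top0","scene0"):
    f=np.load(n+".npz"); im,W=f["im"],f["W"]
    print(n)
    for c in("yellow","red","green"): print("mat",c,find(im,W,c,-.01,.012))
    for c,z in(("yellow",.2),("blue",.15),("red",.1),("green",.05)): print("tub rim",c,find(im,W,c,z-.009,z+.01), "all",find(im,W,c,z-.05,z+.01))
    h=W[...,2]; m=(W[...,0]>.3)&(W[...,0]<.9)&(W[...,1]>0.02)&(W[...,1]<.22)
    print("pan",find(im,W,0,.045,.062,m),"plate",find(im,W,0,.002,.07,m&(im.max(-1)<60)),"whole",find(im,W,0,.01,.07,m))
    for nm,z,q in(("jar",.11,(.35,.5)),("tin",.09,(-.45,-.25))):
        m=(W[...,1]>q[0])&(W[...,1]<q[1])&(W[...,0]<.65)
        print(nm,find(im,W,0,z-.012,z+.01,m))
E
```

```text
top0
mat yellow (array([451. ,  -0.7]), array([166.6,  74.3]), 0.6, np.int32(2605), np.float64(1.0))
mat red (array([ 398. , -317.7]), array([166.9,  76. ]), 34.4, np.int32(2659), np.float64(1.0))
mat green (array([429.3, 328.5]), array([165.3,  72.1]), 68.2, np.int32(2488), np.float64(1.6))
tub rim yellow (array([ 643.8, -122.2]), array([151.,  59.]), -81.8, np.int32(564), np.float64(197.6)) all (array([ 643.8, -122.2]), array([151.,  59.]), -81.8, np.int32(2159), np.float64(164.0))
tub rim blue (array([605.5, -97.8]), array([60.4, 55. ]), -36.2, np.int32(131), np.float64(148.0)) all (array([608.5, -99.9]), array([67.7, 55. ]), -36.2, np.int32(492), np.float64(104.3))
tub rim red (array([ 612.8, -168.7]), array([57.4, 45.9]), -33.7, np.int32(148), np.float64(97.4)) all (array([ 613. , -168.4]), array([57.4, 46.7]), -33.6, np.int32(526), np.float64(67.1))
tub rim green (array([ 567.9, -122.8]), array([15.4,  7.6]), 60.4, np.int32(14), np.float64(49.0)) all (array([429.2, 328.1]), array([164.4,  71.8]), 68.2, np.int32(1814), np.float64(2.4))
pan (array([680.7, 135.4]), array([152. ,  
[... 1227 characters left out ...]
ay([88.7, 58. ]), 58.3, np.int32(887), np.float64(74.6))
tub rim green (array([ 687.4, -115.9]), array([67.8, 54. ]), 15.7, np.int32(176), np.float64(48.7)) all (array([435.3, 325.1]), array([166. ,  78.7]), 68.4, np.int32(1578), np.float64(3.3))
pan (array([685.5, 131.3]), array([155.2,  58.5]), 13.2, np.int32(595), np.float64(53.4)) plate (array([686.8, 131.5]), array([166.1,  72.6]), 13.7, np.int32(519), np.float64(4.5)) whole (array([685.5, 131.3]), array([155.2,  58.5]), 13.2, np.int32(1341), np.float64(42.1))
jar (array([603.2, 417. ]), array([56.6, 54.9]), -26.8, np.int32(589), np.float64(109.5))
tin (array([ 612.5, -400.9]), array([68.9, 66.8]), 60.3, np.int32(649), np.float64(90.2))
```

```bash
cat >> h.py <<'E'
def go(x,y,z,yaw):
    """mm/deg target -> tool-frame shift (mm) and roll (rad); yaw of tool x, nearest half turn reachable"""
    s=bot.read_state(); R=np.array(s["tcp_rot"]); p=np.array(s["position"])*1000
    d=R.T@(np.array([x,y,z])-p); y0=np.degrees(np.arctan2(R[1,0],R[0,0]))
    r=-np.radians((yaw-y0+90)%180-90)
    print("t",round(s["time_s"],2),"at",p.round(1),"yaw",round(y0,1),"J6",round(s["joint_positions"][5],1),"-> d",d.round(1),"roll",round(r,3),"open",round(s["opening"],3),"F",np.round(s["force"],1))
E
python3 -c "
from h import *
go(646.5,-123,300,-82)"
```

```text
t 0.1 at [239.4 576.5 187.1] yaw 157.4 J6 -10.2 -> d [-644.3 -490.  -112.2] roll 1.037 open 0.999 F [-0.5  0.7  0.5]
```

```bash
python3 -m inch '[[87,0,0,-112,0],[87,0,0,-112,0],[87,0,0,-112,0],[87,-320,-245,-112,0.52],[87,-320,-245,-112,0.52],[87,-320,-245,-112,0.52],[87,-320,-245,-112,0.52],[87,-320,-245,-112,0.52]]'; python3 -c "
from h import *
go(646.5,-123,300,-82)"
```

```text
time_s: 0.9
position: [0.3646, 0.3583, 0.2987]
tcp_rot: [[-0.61, 0.792, -0.002], [0.792, 0.61, -0.002], [-0.001, -0.003, -1.0]]
force: [0.9, 0.1, -0.7]
opening: 1.0
t 0.9 at [364.6 358.3 298.7] yaw 127.6 J6 -5.6 -> d [-553.3  -70.4   -0.7] roll 0.517 open 1.0 F [ 0.9  0.1 -0.7]
```

```bash
python3 -m inch '[[87,-553,-70,0,0.517],[87,-553,-70,0,0.517],[87,-553,-70,0,0.517],[87,-553,-70,0,0.517],[87,-553,-70,0,0.517],[87,-553,-70,0,0.517],[87,-553,-70,0,0.517],[87,-553,-70,0,0.517]]'; python3 -m inch '[[87,-156,-20,0,0],[87,-156,-20,0,0],[87,-156,-20,0,0],[87,-156,-20,0,0]]'; python3 - <<'E'
from h import *
go(646.5,-123,300,-82)
M=vision.camera_model("wrist"); im,d=vision.capture("wrist"); W=world("wrist",d,M); save("w1",im)
print(np.linalg.inv(M["camera_from_world"])[:3,3])
print(find(im,W,"yellow",.19,.21)); print(find(im,W,"yellow",.14,.21)); print(find(im,W,"blue",.14,.16))
E
```

```text
time_s: 1.7
position: [0.5666, 0.013, 0.2986]
tcp_rot: [[-0.139, 0.99, -0.003], [0.99, 0.139, -0.002], [-0.001, -0.003, -1.0]]
force: [0.6, -0.3, -0.2]
opening: 1.001
time_s: 2.1
position: [0.568, -0.1498, 0.2976]
tcp_rot: [[-0.133, 0.991, -0.004], [0.991, 0.133, -0.004], [-0.003, -0.005, -1.0]]
force: [-0.5, 1.3, 0.2]
opening: 0.999
t 2.1 at [ 568.  -149.8  297.6] yaw 97.6 J6 -33.1 -> d [16.2 81.4 -2.8] roll -0.006 open 0.999 F [-0.5  1.3  0.2]
[ 0.55968244 -0.08092514  0.49559961]
(array([ 644.7, -121.3]), array([149. ,  58.8]), -81.6, np.int32(3316), np.float64(200.8))
(array([ 644.7, -121.3]), array([149. ,  58.8]), -81.6, np.int32(10550), np.float64(169.4))
(array([ 611.4, -100.4]), array([72.2, 56.3]), -36.7, np.int32(759), np.float64(151.3))
```

View pics/w1.png

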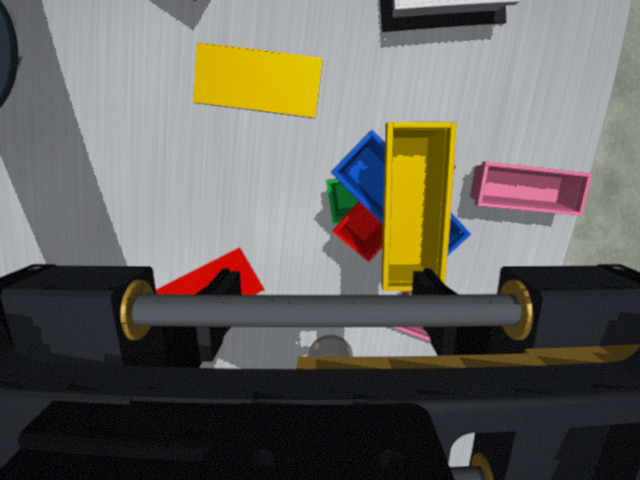

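The wrist view shows the yellow tub at (421,205) on top of blue, with its centre agreeing with the other cameras to within 3 mm. The pink look-alike at (530,190) is clear of it.

```bash
python3 - <<'E'
from h import *
M=vision.camera_model("wrist"); im,d=vision.capture("wrist"); W=world("wrist",d,M)
print(find(im,W,"yellow",-.01,.015))
go(644.7,-121.3,175.3,-81.6)
E
```

```text
(array([451.7,  -1.6]), array([168.9,  77.1]), 0.2, np.int32(7412), np.float64(4.2))
t 2.2 at [ 567.8 -146.   297.8] yaw 97.8 J6 -33.0 -> d [ 14.1  80.1 122.1] roll -0.011 open 0.994 F [-0.2 -0.5  0.8]
```

```bash
python3 -m inch '[[87,14,80,0,-0.01],[87,14,80,0,-0.01],[87,14,80,0,-0.01],[87,14,80,60,-0.01],[87,14,80,60,-0.01],[87,14,80,90,-0.01],[87,14,80,90,-0.01],[87,14,80,90,-0.01]]';python3 - <<'E'
from h import *
go(644.7,-121.3,175.3,-81.6)
E
```

```text
time_s: 3.0
position: [0.6442, -0.1207, 0.2079]
tcp_rot: [[-0.145, 0.989, -0.006], [0.989, 0.145, -0.0], [0.001, -0.006, -1.0]]
force: [-0.2, -0.4, 1.1]
opening: 1.002
t 3.0 at [ 644.2 -120.7  207.9] yaw 98.4 J6 -28.6 -> d [-0.7  0.5 32.6] roll -0.001 open 1.002 F [-0.2 -0.4  1.1]
```

```bash
python3 -m inch '[[87,0,0,16,0],[87,0,0,32,0],[87,0,0,33,0],[50,0,0,33,0],[50,0,0,33,0],[50,0,0,33,0],[50,0,0,33,0],[50,0,0,33,0]]';python3 -m inch '[[40,0,0,0,0],[40,0,0,0,0],[40,0,0,-15,0],[40,0,0,-35,0],[40,0,0,-60,0],[40,0,0,-90,0],[40,0,0,-90,0],[40,0,0,-90,0]]';python3 - <<'E'
from h import *
go(452.5,-2,260,0.3)
E
```

```text
time_s: 3.8
position: [0.6442, -0.1208, 0.1754]
tcp_rot: [[-0.145, 0.989, -0.005], [0.989, 0.145, -0.001], [0.0, -0.005, -1.0]]
force: [0.4, -0.3, -0.5]
opening: 0.635
time_s: 4.6
position: [0.645, -0.1208, 0.266]
tcp_rot: [[-0.145, 0.989, -0.004], [0.989, 0.145, -0.001], [-0.001, -0.004, -1.0]]
force: [-0.4, 0.1, -0.7]
opening: 0.46
t 4.6 at [ 645.  -120.8  266. ] yaw 98.4 J6 -28.6 -> d [ 145.5 -173.1    6.6] roll -1.43 open 0.46 F [-0.4  0.1 -0.7]
```

Opening 0.46 equals the commanded 40 mm, so the tub isn't in the jaws. I'll look before going on.

```bash
python3 - <<'E'
from h import *
M=vision.camera_model("wrist"); im,d=vision.capture("wrist"); W=world("wrist",d,M); save("w2",im)
print(find(im,W,"yellow",.19,.21));print(find(im,W,"yellow",.02,.3))
im,d=vision.capture("top"); W=world("top",d);print(find(im,W,"yellow",.02,.3))
E
```

```text
(array([ 643.3, -109.3]), array([124.7,  58. ]), -81.6, np.int32(2960), np.float64(201.1))
(array([ 645.1, -116.9]), array([143.6,  85.1]), -85.6, np.int32(11095), np.float64(160.2))
(array([687.2, -95.8]), array([48.8, 27.8]), -6.8, np.int32(58), np.float64(196.3))
```

View pics/w2.png

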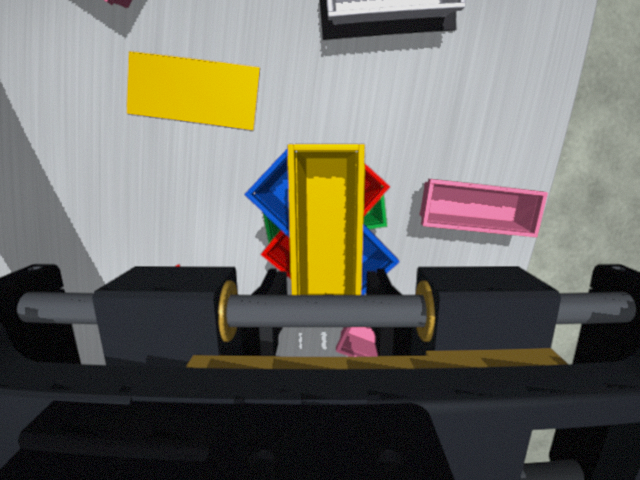

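The yellow tub is unmoved at (326,220), so the jaws slid off it. I'll go back down and close step by step, reading the opening.

```bash
python3 -m inch '[[87,0,0,0,0],[87,0,0,0,0],[87,0,0,0,0],[87,0,0,0,0],[87,0,0,0,0],[87,0,0,40,0],[87,0,0,70,0],[87,0,0,90,0]]';python3 -m inch '[[87,0,0,0,0],[87,0,0,0,0],[30,0,0,0,0],[30,0,0,0,0],[30,0,0,0,0],[30,0,0,0,0]]';python3 -m inch '[[30,0,0,0,0]]'; python3 -m inch '[[30,0,0,0,0],[30,0,0,0,0]]'; python3 - <<'E'
from h import *
go(644.7,-121.3,175.3,-81.6)
im,d=vision.capture("scene");  save("s3",im[180:400,120:340].repeat(2,0).repeat(2,1))
E
```

```text
time_s: 5.5
position: [0.6418, -0.1199, 0.1717]
tcp_rot: [[-0.145, 0.989, -0.011], [0.989, 0.145, 0.001], [0.003, -0.01, -1.0]]
force: [-0.1, 0.2, -0.1]
opening: 0.989
time_s: 6.1
position: [0.6422, -0.1201, 0.1726]
tcp_rot: [[-0.145, 0.989, -0.009], [0.989, 0.145, 0.001], [0.002, -0.009, -1.0]]
force: [-0.0, -0.5, 1.0]
opening: 0.718
time_s: 6.2
position: [0.6423, -0.1201, 0.1729]
tcp_rot: [[-0.145, 0.989, -0.009], [0.989, 0.145, 0.001], [0.002, -0.009, -1.0]]
force: [0.4, 0.3, -0.5]
opening: 0.629
time_s: 6.4
position: [0.6423, -0.1201, 0.173]
tcp_rot: [[-0.145, 0.989, -0.009], [0.989, 0.145, 0.001], [0.002, -0.008, -1.0]]
force: [0.4, -0.5, -1.2]
opening: 0.449
t 6.4 at [ 642.3 -120.1  173. ] yaw 98.4 J6 -28.6 -> d [-1.5  2.1 -2.3] roll -0.001 open 0.449 F [ 0.4 -0.5 -1.2]
```

View pics/s3.png

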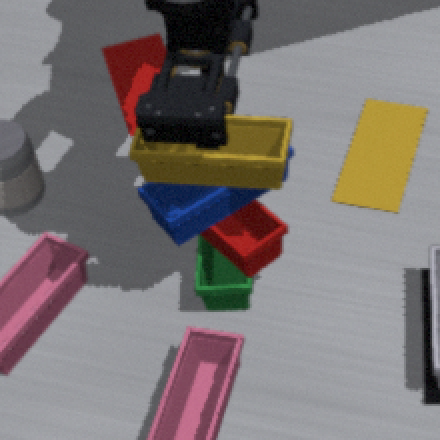

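```bash
python3 - <<'E'
from h import *
s=bot.read_state(); R=np.array(s["tcp_rot"]); p=np.array(s["position"])
M=vision.camera_model("scene"); T=M["camera_from_world"]
im,d=vision.capture("scene"); W=world("scene",d)
for nm,o in(("tcp",[0,0,0]),("hold",[0,0,-.0187]),("nearfinger tip",[0,.03,0]),("near finger up",[0,.03,-.03]),("body",[0,0,-.07])):
    q=p+R@np.array(o); uv=cv2.projectPoints(q[None],cv2.Rodrigues(T[:3,:3])[0],T[:3,3],M["intrinsics"],M["dist"])[0].ravel()
    c=uv.round().astype(int); print(nm,q.round(3),uv.round(1),"crop",(uv-[120,180]).round()*2,"seen",W[c[1],c[0]].round(3),im[c[1],c[0]])
# dark points above tub
m=(im.max(-1)<70)&(W[...,2]>.15)&(W[...,2]<.35)&(W[...,0]>.5)
P=W[m]; 
for a in np.arange(.15,.34,.02):
    q=P[(P[:,2]>=a)&(P[:,2]<a+.02)]
    if len(q)>3: print(round(a,2),len(q),q.min(0).round(3),q.max(0).round(3))
save("s4",cv2.resize(im[60:340,80:360],(784,784))[100:650])
E
```

```text
tcp [ 0.642 -0.12   0.173] [229.9 255.3] crop [220. 150.] seen [ 0.628 -0.126  0.158] [118 101  37]
hold [ 0.642 -0.12   0.192] [228.8 248.8] crop [218. 138.] seen [ 0.725 -0.08   0.284] [22 23 26]
nearfinger tip [ 0.672 -0.116  0.173] [227.1 266.7] crop [214. 174.] seen [ 0.671 -0.116  0.171] [83 69 24]
near finger up [ 0.672 -0.116  0.203] [225.2 256.2] crop [210. 152.] seen [ 0.631 -0.136  0.156] [133 112  42]
body [ 0.643 -0.12   0.243] [225.6 230. ] crop [212. 100.] seen [ 0.718 -0.084  0.322] [38 38 45]
0.15 27 [ 0.634 -0.192  0.15 ] [ 0.677 -0.053  0.17 ]
0.17 17 [ 0.644 -0.194  0.17 ] [ 0.665 -0.047  0.189]
0.19 15 [ 0.656 -0.194  0.191] [ 0.676 -0.108  0.21 ]
0.21 12 [ 0.67  -0.128  0.21 ] [ 0.676 -0.107  0.216]
0.25 19 [ 0.621 -0.136  0.258] [ 0.626 -0.125  0.267]
0.27 263 [ 0.556 -0.146  0.276] [ 0.739 -0.072  0.29 ]
0.29 722 [ 0.552 -0.163  0.29 ] [ 0.745 -0.071  0.31 ]
0.31 1358 [ 0.549 -0.147  0.31 ] [ 0.746 -0.071  0.33 ]
0.33 288 [ 0.626 -0.144  0.33 ] [ 0.668 -0.094  0.35 ]
```

View pics/s4.png

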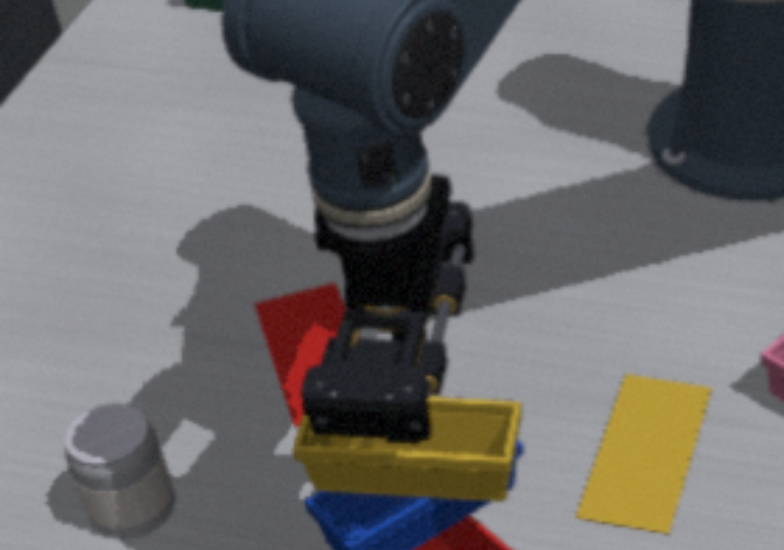

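```bash
python3 - <<'E'
from h import *
f=np.load("scene0.npz"); im,W=f["im"],f["W"]
m=(im.max(-1)<75)&(W[...,2]>.05)&(W[...,2]<.4); m[:80]=0; m[:,:540]=0
P=W[m]
for a in np.arange(.14,.34,.015):
    q=P[(P[:,2]>=a)&(P[:,2]<a+.015)]
    if len(q)>2: print(round(a,3),len(q),q.min(0).round(3),q.max(0).round(3))
E
```

```text
0.215 25 [0.221 0.522 0.222] [0.273 0.62  0.23 ]
0.23 46 [0.219 0.522 0.23 ] [0.275 0.621 0.245]
0.245 62 [0.226 0.519 0.245] [0.274 0.62  0.26 ]
0.26 98 [0.214 0.517 0.26 ] [0.276 0.624 0.275]
0.275 29 [0.213 0.515 0.275] [0.278 0.623 0.289]
0.29 179 [0.213 0.48  0.291] [0.314 0.642 0.305]
0.305 571 [0.221 0.474 0.305] [0.313 0.642 0.32 ]
0.32 1002 [0.172 0.473 0.32 ] [0.313 0.648 0.335]
0.335 419 [0.179 0.476 0.335] [0.307 0.641 0.35 ]
```

The depth data show the fingertips (0.222) and gripper body (0.291) about 34 mm higher than the reported TCP (0.187) implies. So the real tool is about 34 mm short along its axis, and the jaws closed just above the rim. I'll open and go about 32 mm deeper, to a reported z of about 141.

```bash
python3 -m inch '[[87,0,2,0,0],[87,0,2,0,0],[87,0,2,0,0],[87,0,2,0,0],[87,0,2,0,0],[87,0,2,0,0],[87,0,2,16,0],[87,0,2,32,0]]';python3 -m inch '[[87,0,0,0,0],[40,0,0,0,0],[40,0,0,0,0],[40,0,0,0,0],[40,0,0,0,0],[40,0,0,0,0],[40,0,0,0,0],[40,0,0,0,0]]'; python3 - <<'E'
from h import *
go(644.7,-121.3,141,-81.6)
E
```

```text
time_s: 7.3
position: [0.6446, -0.12, 0.1412]
tcp_rot: [[-0.145, 0.989, -0.007], [0.989, 0.145, 0.0], [0.001, -0.007, -1.0]]
force: [-0.1, -0.5, 0.4]
opening: 0.98
time_s: 8.1
position: [0.6447, -0.1201, 0.1418]
tcp_rot: [[-0.145, 0.989, -0.006], [0.989, 0.145, -0.0], [0.001, -0.006, -1.0]]
force: [-1.4, 0.3, 2.2]
opening: 0.66
t 8.1 at [ 644.7 -120.1  141.8] yaw 98.4 J6 -28.5 -> d [-1.2 -0.2  0.8] roll -0.001 open 0.66 F [-1.4  0.3  2.2]
```

Held at 57 mm. Lifting.

```bash
python3 -m inch '[[40,0,0,-10,0],[40,0,0,-30,0],[40,0,0,-60,0],[40,0,0,-80,0],[40,0,0,-80,0]]';python3 - <<'E'
from h import *
go(452.5,-1,220,0.3)
E
```

```text
time_s: 8.6
position: [0.6477, -0.1208, 0.2257]
tcp_rot: [[-0.146, 0.989, 0.001], [0.989, 0.146, -0.003], [-0.003, 0.001, -1.0]]
force: [0.4, -0.6, -1.4]
opening: 0.665
t 8.6 at [ 647.7 -120.8  225.7] yaw 98.4 J6 -28.5 -> d [ 146.9 -175.7    5.2] roll -1.43 open 0.665 F [ 0.4 -0.6 -1.4]
```

```bash
python3 -m inch '[[40,147,-176,0,-1.43],[40,147,-176,0,-1.43],[40,147,-176,0,-1.43],[40,147,-176,0,-1.43],[40,147,-176,0,-1.43],[40,147,-176,0,-1.43],[40,147,-176,0,-1.43],[40,147,-176,0,-1.43]]';python3 - <<'E'
from h import *
go(452.5,-1,-3,0.3)
E
```

```text
time_s: 9.4
position: [0.4511, -0.0005, 0.2244]
tcp_rot: [[-0.976, 0.217, -0.002], [0.217, 0.976, -0.003], [0.001, -0.003, -1.0]]
force: [0.6, 0.5, -0.8]
opening: 0.659
t 9.4 at [451.1  -0.5 224.4] yaw 167.5 J6 -91.6 -> d [ -1.7   0.5 227.4] roll -0.224 open 0.659 F [ 0.6  0.5 -0.8]
```

```bash
python3 -m inch '[[40,-1,0,40,-0.224],[40,-1,0,80,-0.224],[40,-1,0,120,-0.224],[40,-1,0,160,-0.224],[40,-1,0,195,-0.224],[40,-1,0,195,-0.224],[40,-1,0,195,-0.224]]';python3 - <<'E'
from h import *
go(452.5,-1,-3,0.3)
im,d=vision.capture("scene");W=world("scene",d); print(find(im,W,"yellow",.02,.12));print(find(im,W,"yellow",.07,.12))
y=mask(im,"yellow")&(W[...,2]>.015)&(W[...,2]<.12); print(np.percentile(W[y][:,2],[1,5,50,95,99]))
print(find(im,W,"blue",.14,.16),find(im,W,"red",.09,.11))
E
```

```text
time_s: 10.1
position: [0.451, -0.001, 0.0289]
tcp_rot: [[-1.0, -0.006, -0.004], [-0.006, 1.0, -0.002], [0.004, -0.002, -1.0]]
force: [0.9, -0.8, 0.3]
opening: 0.664
t 10.1 at [451.   -1.   28.9] yaw -179.7 J6 -104.3 -> d [-1.7  0.1 31.9] roll 0.0 open 0.664 F [ 0.9 -0.8  0.3]
(array([461.3,  -2.8]), array([149.3,  69.5]), 6.8, np.int32(1135), np.float64(52.8))
(array([473.4,  -5.9]), array([124.6,  63.9]), -0.4, np.int32(370), np.float64(84.0))
[0.03731324 0.03931957 0.05575748 0.08807546 0.09102333]
(array([ 647.2, -125.5]), array([149.9,  62.9]), -36.9, np.int32(837), np.float64(147.5)) (array([672.3, -88.1]), array([58. , 55.6]), -33.9, np.int32(273), np.float64(98.4))
```

```bash
python3 -m inch '[[40,-1,0,15,0],[40,-1,0,27,0],[40,-1,0,32,0],[40,-1,0,33,0],[40,-1,0,33,0]]'; python3 -m inch '[[87,0,0,0,0],[87,0,0,0,0],[87,0,0,0,0],[87,0,0,0,0],[87,0,0,0,0],[87,0,0,-40,0],[87,0,0,-90,0],[87,0,0,-140,0]]';python3 -m inch '[[87,0,0,-50,0],[87,0,0,-100,0],[87,0,0,-100,0],[87,0,0,-100,0]]'; python3 - <<'E'
from h import *
M=vision.camera_model("wrist"); im,d=vision.capture("wrist"); W=world("wrist",d,M); 
print("w",find(im,W,"yellow",.042,.065),find(im,W,"yellow",-.01,.012))
im,d=vision.capture("scene");W=world("scene",d); print("s",find(im,W,"yellow",.043,.065))
print(find(im,W,"blue",.14,.16),find(im,W,"red",.09,.11))
im,d=vision.capture("top");W=world("top",d); print("t",find(im,W,"yellow",.043,.065))
print(find(im,W,"blue",.14,.16),find(im,W,"red",.09,.11))
go(647,-124,180,-37)
E
```

```text
time_s: 10.65
position: [0.4539, -0.0015, -0.0019]
tcp_rot: [[-1.0, -0.006, 0.001], [-0.006, 1.0, -0.003], [-0.001, -0.003, -1.0]]
force: [-0.3, -0.2, -1.5]
opening: 0.661
time_s: 11.45
position: [0.4528, -0.0009, 0.1389]
tcp_rot: [[-1.0, -0.006, -0.002], [-0.006, 1.0, -0.003], [0.002, -0.003, -1.0]]
force: [0.9, -0.1, 0.0]
opening: 0.996
time_s: 11.85
position: [0.4534, -0.0007, 0.24]
tcp_rot: [[-1.0, -0.006, 0.001], [-0.006, 1.0, -0.003], [-0.001, -0.003, -1.0]]
force: [-0.6, 0.4, -0.7]
opening: 0.997
w (array([ 4.564e+02, -2.000e-01]), array([149.7,  58.2]), 0.4, np.int32(2059), np.float64(54.0)) (array([ 4.574e+02, -1.000e-01]), array([128.8,  36.6]), 0.4, np.int32(2905), np.float64(8.6))
s (array([462. ,  -3.6]), array([155.5,  57.2]), 0.3, np.int32(421), np.float64(51.5))
(array([ 646.7, -125.7]), array([149.8,  65. ]), -35.9, np.int32(808), np.float64(147.7)) (array([671.8, -89.9]), array([60.5, 58. ]), 57.6, np.int32(272), np.float64(98.0))
t (array([ 4.014e+02, -2.000e-01]), array([56.7, 39.4]), -89.3, np.int32(138), np.float64(51.2))
(array([ 641.1, -122.7]), array([148.7,  57.7]), -35.5, np.int32(399), np.float64(147.5)) (array([ 613.4, -169.3]), array([59., 46.]), -33.8, np.int32(180), np.float64(97.0))
t 12.0 at [ 4.514e+02 -2.000e-01  2.372e+02] yaw -179.7 J6 -104.4 -> d [-195.3 -124.8   56.2] roll 0.651 open 0.996 F [ 0.2 -0.8  0. ]
```

Yellow is on its mat, about 5 mm off centre along x and 0.4° off in direction, well within tolerance. Next is blue, at about (643,-123) with yaw -36.

```bash
python3 -m inch '[[87,-120,-124,0,0.64],[87,-120,-124,0,0.64],[87,-120,-124,0,0.64],[87,-120,-124,0,0.64],[87,-120,-124,0,0.64],[87,-120,-124,0,0.64]]';  python3 - <<'E'
from h import *
M=vision.camera_model("wrist"); im,d=vision.capture("wrist"); W=world("wrist",d,M); save("w5",im)
print("w",find(im,W,"blue",.14,.16),find(im,W,"yellow",.042,.065),find(im,W,"red",.09,.11),find(im,W,"green",.04,.06))
m=(W[...,0]>.58)&(W[...,0]<.8)&(W[...,1]>0.05)&(W[...,1]<.22); print("pan",find(im,W,0,.045,.062,m))
go(642.5,-123,91,-36)
E
```

```text
time_s: 12.6
position: [0.5711, -0.1239, 0.2336]
tcp_rot: [[-0.805, 0.593, -0.011], [0.593, 0.805, 0.001], [0.009, -0.006, -1.0]]
force: [-0.8, -0.2, 0.3]
opening: 1.0
w (array([ 612.5, -100.9]), array([75.6, 57.3]), -36.2, np.int32(1635), np.float64(151.1)) (array([456.9,  -1.3]), array([149.4,  58.3]), 0.3, np.int32(2459), np.float64(53.6)) (array([ 610.4, -164.1]), array([50.1, 44.8]), 57.4, np.int32(567), np.float64(100.9)) (array([ 582.8, -142.2]), array([56.7, 25.6]), -73.8, np.int32(347), np.float64(51.3))
pan (array([681.6, 134.9]), array([151.1,  59.6]), 13.1, np.int32(2829), np.float64(54.4))
t 12.65 at [ 570.9 -123.3  234.1] yaw 143.7 J6 -76.6 -> d [-58.8  43.5 142.3] roll -0.006 open 0.997 F [-0.1 -0.1  0.2]
```

View pics/w5.png

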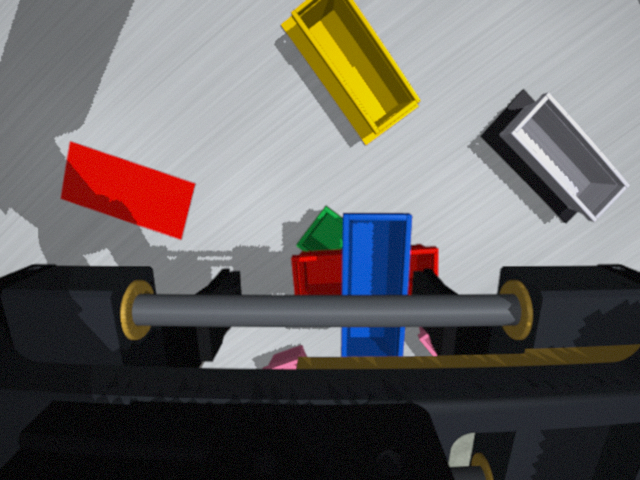

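Wrist view: the yellow tub is on its mat at (355,75), with blue on the stack at (375,285) and the pan at (555,160). Working from blue's visible end gives a centre of (642.5,-122.9), which agrees with the other cameras.

```bash
python3 -m inch '[[87,-59,43.5,0,0],[87,-59,43.5,0,0],[87,-59,43.5,0,0],[87,-59,43.5,50,0],[87,-59,43.5,90,0],[87,-59,43.5,110,0],[87,-59,43.5,110,0]]'; python3 - <<'E'
from h import *
go(642.5,-123,91,-36)
E
```

```text
time_s: 13.35
position: [0.6381, -0.1213, 0.119]
tcp_rot: [[-0.806, 0.591, -0.021], [0.591, 0.806, 0.004], [0.02, -0.009, -1.0]]
force: [0.2, -0.7, -0.4]
opening: 0.998
t 13.35 at [ 638.1 -121.3  119. ] yaw 143.7 J6 -74.1 -> d [-5.1  1.4 27.9] roll -0.005 open 0.998 F [ 0.2 -0.7 -0.4]
```

```bash
python3 -m inch '[[87,-4.5,1,14,0],[87,-4.5,1,28,0],[87,-4.5,1,28,0],[87,-4.5,1,28,0]]'; python3 - <<'E'
from h import *
go(642.5,-123,91,-36)
E
```

```text
time_s: 13.75
position: [0.6418, -0.123, 0.0911]
tcp_rot: [[-0.806, 0.591, -0.021], [0.591, 0.806, 0.004], [0.02, -0.009, -1.0]]
force: [-0.9, 0.7, -0.0]
opening: 1.0
t 13.75 at [ 641.8 -123.    91.1] yaw 143.7 J6 -74.2 -> d [-0.5  0.4  0. ] roll -0.004 open 1.0 F [-0.9  0.7 -0. ]
```

```bash
python3 -m inch '[[40,0,0,0,0],[40,0,0,0,0],[40,0,0,0,0],[40,0,0,0,0],[40,0,0,0,0],[40,0,0,0,0],[40,0,0,0,0]]'; python3 -m inch '[[40,0,0,-10,0],[40,0,0,-35,0],[40,0,0,-70,0],[40,0,0,-110,0],[40,0,0,-110,0],[40,0,0,-110,0],[40,0,0,-110,0]]'; python3 - <<'E'
from h import *
go(681.6,134.9,200,103.1)
im,d=vision.capture("scene");W=world("scene",d); print("s",find(im,W,"blue",.05,.3),find(im,W,"red",.09,.11))
E
```

```text
time_s: 14.45
position: [0.6419, -0.1234, 0.0914]
tcp_rot: [[-0.806, 0.591, -0.021], [0.591, 0.806, 0.004], [0.019, -0.009, -1.0]]
force: [-0.8, -0.7, 1.9]
opening: 0.658
time_s: 15.15
position: [0.6428, -0.1231, 0.1998]
tcp_rot: [[-0.806, 0.591, -0.024], [0.591, 0.806, 0.005], [0.022, -0.01, -1.0]]
force: [-0.8, 0.1, -2.7]
opening: 0.663
t 15.15 at [ 642.8 -123.1  199.8] yaw 143.7 J6 -74.2 -> d [1.212e+02 2.310e+02 2.000e-01] roll 0.709 open 0.663 F [-0.8  0.1 -2.7]
s (array([ 654.4, -124.5]), array([144.1,  65.7]), -43.1, np.int32(1435), np.float64(235.8)) (array([ 646.3, -129. ]), array([153.1,  59.7]), 57.5, np.int32(595), np.float64(97.9))
```

```bash
python3 -m inch '[[40,60,115,0,0.3],[40,121,231,0,0.71],[40,121,231,0,0.71],[40,121,231,0,0.71],[40,121,231,0,0.71],[40,121,231,0,0.71],[40,121,231,0,0.71],[40,121,231,0,0.71]]'; python3 -m inch '[[40,0,0,0,0],[40,0,0,0,0]]'; python3 - <<'E'
from h import *
go(682,134.5,46,103.1)
E
```

```text
time_s: 16.0
position: [0.6808, 0.1339, 0.1981]
tcp_rot: [[-0.227, 0.973, -0.028], [0.974, 0.227, 0.004], [0.01, -0.026, -1.0]]
force: [-0.5, 0.5, -2.2]
opening: 0.665
time_s: 16.2
position: [0.6805, 0.1317, 0.1976]
tcp_rot: [[-0.225, 0.974, -0.029], [0.974, 0.225, 0.003], [0.01, -0.028, -1.0]]
force: [-0.1, -0.2, -1.6]
opening: 0.665
t 16.2 at [680.5 131.7 197.6] yaw 103.0 J6 -11.4 -> d [  0.9   6.3 151.5] roll -0.002 open 0.665 F [-0.1 -0.2 -1.6]
```

```bash
python3 -m inch '[[40,1,6,45,0],[40,1,6,90,0],[40,1,6,120,0],[40,1,6,135,0],[40,1,6,135,0],[40,1,6,135,0],[40,1,6,135,0]]'; python3 - <<'E'
from h import *
go(682,134.5,46,103.1)
im,d=vision.capture("scene");W=world("scene",d); b=mask(im,"blue")&(W[...,1]>0); print(np.percentile(W[b][:,2],[1,5,95,99]),rect(W[b][:,:2]))
save("s6",cv2.resize(im[200:420,220:480],(780,660))[:600])
E
```

```text
time_s: 16.9
position: [0.6843, 0.1343, 0.0651]
tcp_rot: [[-0.224, 0.974, -0.024], [0.974, 0.225, 0.004], [0.009, -0.023, -1.0]]
force: [-0.8, 0.7, -0.8]
opening: 0.66
t 16.9 at [684.3 134.3  65.1] yaw 103.0 J6 -11.3 -> d [ 0.6 -1.8 19.2] roll -0.002 open 0.66 F [-0.8  0.7 -0.8]
[0.07650516 0.0792432  0.12647656 0.20726291] (array([1009.9,  205.7]), array([721.7, 148. ]), 12.9)
```

View pics/s6.png

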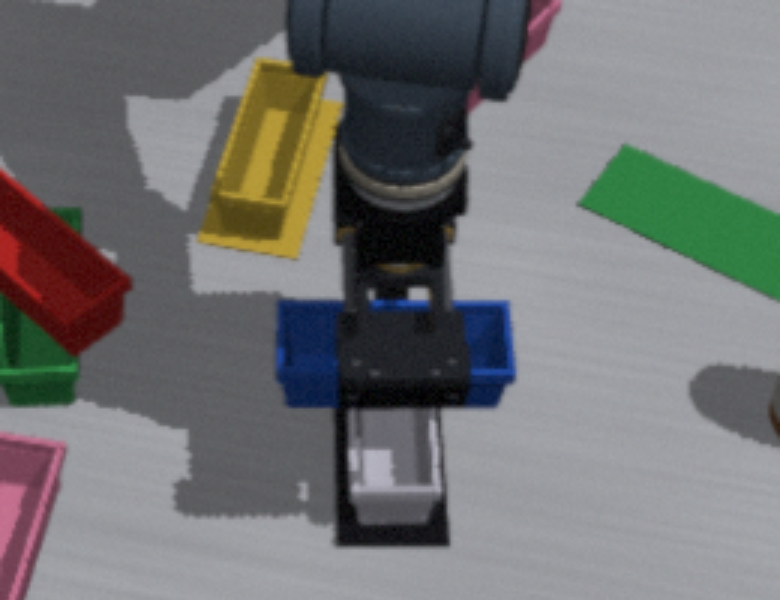

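The scene shows blue at (395,355) level and square above the pan, and yellow on its mat. Lowering.

```bash
python3 -m inch '[[40,0.5,-2,8,0],[40,0.5,-2,15,0],[40,0.5,-2,18,0],[40,0.5,-2,19,0],[40,0.5,-2,19,0]]'; python3 -m inch '[[40,0,0,0.5,0],[87,0,0,0.5,0],[87,0,0,0.5,0],[87,0,0,0.5,0],[87,0,0,0.5,0],[87,0,0,0.5,0],[87,0,0,0.5,0],[87,0,0,-40,0]]';python3 -m inch '[[87,0,0,-50,0],[87,0,0,-100,0],[87,0,0,-130,0],[87,0,0,-130,0],[87,0,0,-130,0]]'; python3 - <<'E'
from h import *
M=vision.camera_model("wrist"); im,d=vision.capture("wrist"); W=world("wrist",d,M); 
print("w",find(im,W,"blue",.094,.12))
for n in ("scene","top"):
  im,d=vision.capture(n);W=world(n,d); print(n,find(im,W,"blue",.095,.12),find(im,W,"red",.09,.11),find(im,W,"green",.04,.06))
go(640,-125,180,57.5)
E
```

```text
time_s: 17.45
position: [0.6813, 0.1346, 0.046]
tcp_rot: [[-0.225, 0.974, -0.025], [0.974, 0.225, 0.004], [0.009, -0.024, -1.0]]
force: [0.2, -0.3, -1.1]
opening: 0.66
time_s: 18.25
position: [0.6769, 0.1341, 0.08]
tcp_rot: [[-0.224, 0.974, -0.039], [0.974, 0.225, 0.003], [0.012, -0.038, -0.999]]
force: [-1.4, -0.2, 0.2]
opening: 0.998
time_s: 18.75
position: [0.6821, 0.1337, 0.2108]
tcp_rot: [[-0.225, 0.974, -0.038], [0.974, 0.225, 0.003], [0.012, -0.036, -0.999]]
force: [0.7, 0.2, -0.5]
opening: 0.998
w (array([681.5, 137.7]), array([142.5,  57.6]), -77.0, np.int32(2348), np.float64(105.1))
scene (array([686.3, 132.6]), array([147. ,  62.9]), -76.7, np.int32(777), np.float64(102.3)) (array([ 647. , -128.5]), array([153.4,  59.4]), 57.7, np.int32(657), np.float64(98.4)) (array([ 686.2, -116.2]), array([69.1, 53.5]), 16.6, np.int32(169), np.float64(48.5))
top (array([691.6,  85.2]), array([60.1, 45. ]), 17.9, np.int32(150), np.float64(101.4)) (array([ 639.9, -126.3]), array([147.2,  58.7]), 57.3, np.int32(432), np.float64(97.5)) (array([ 571.9, -145.7]), array([46.7,  4.2]), -73.3, np.int32(40), np.float64(48.0))
t 18.9 at [680.4 133.7 207.6] yaw 103.0 J6 -11.3 -> d [-243.3  -96.3   28.6] roll 0.794 open 1.003 F [-1.1 -0.2 -0.7]
```

Blue rests square on the pan: rim at about 104, off by about 2 mm. Tool tilt has crept to 0.04 rad through lag at call boundaries. I'll travel to red, then try to cancel it with a one-row downward start.

```bash
python3 -m inch '[[87,-150,-50,0,0.4],[87,-200,-96,0,0.79],[87,-200,-96,0,0.79],[87,-200,-96,0,0.79],[87,-200,-96,0,0.79],[87,-200,-96,0,0.79],[87,-200,-96,0,0.79],[87,-200,-96,0,0.79]]'; python3 -m inch '[[87,0,0,-15,0],[87,0,0,-15,0],[87,0,0,-15,0]]'; python3 -m inch '[[87,0,0,40,0]]';python3 -m inch '[[87,0,0,0,0],[87,0,0,0,0],[87,0,0,0,0]]'; python3 - <<'E'
from h import *
M=vision.camera_model("wrist"); im,d=vision.capture("wrist"); W=world("wrist",d,M); 
print("w",find(im,W,"red",.09,.11),find(im,W,"blue",.094,.12),find(im,W,"green",.04,.06))
go(641,-126.5,41,57.5)
E
```

```text
time_s: 19.7
position: [0.6312, -0.0824, 0.2077]
tcp_rot: [[0.533, 0.845, -0.046], [0.846, -0.533, 0.004], [-0.021, -0.041, -0.999]]
force: [-0.1, 0.1, 0.2]
opening: 1.0
time_s: 20.0
position: [0.6321, -0.0816, 0.2225]
tcp_rot: [[0.531, 0.846, -0.046], [0.847, -0.532, 0.004], [-0.021, -0.041, -0.999]]
force: [-0.7, 0.3, -1.0]
opening: 0.998
time_s: 20.1
position: [0.6352, -0.0823, 0.1873]
tcp_rot: [[0.53, 0.847, -0.033], [0.848, -0.531, -0.0], [-0.018, -0.028, -0.999]]
force: [0.8, -0.0, -1.2]
opening: 1.0
time_s: 20.4
position: [0.6363, -0.0824, 0.1887]
tcp_rot: [[0.53, 0.847, -0.03], [0.848, -0.53, -0.001], [-0.017, -0.025, -1.0]]
force: [-0.2, 0.6, 0.7]
opening: 1.002
w (array([ 654.8, -106.8]), array([103.9,  57.4]), 57.6, np.int32(1963), np.float64(101.2)) (array([691.1,  91.6]), array([62.7, 57.7]), -77.1, np.int32(1371), np.float64(104.9)) (array([ 706. , -125.9]), array([57.6, 28.5]), 57.6, np.int32(486), np.float64(51.2))
t 20.45 at [636.3 -82.5 188.8] yaw 58.0 J6 15.2 -> d [-32.3  31.  147.7] roll 0.008 open 0.998 F [ 0.8 -0.6  0. ]
```

```bash
python3 -m inch '[[87,-35,27,0,0],[87,-35,27,0,0],[87,-35,27,0,0],[87,-35,27,0,0]]'; python3 -m inch '[[87,0,0,40,0]]';python3 -m inch '[[87,0,0,0,0],[87,0,0,0,0],[87,0,0,0,0]]'; python3 -m inch '[[87,0,0,40,0]]';python3 -m inch '[[87,0,0,0,0],[87,0,0,0,0],[87,0,0,0,0]]'; python3 - <<'E'
from h import *
go(642,-126.5,41,57.5)
E
```

```text
time_s: 20.85
position: [0.6407, -0.1262, 0.1895]
tcp_rot: [[0.53, 0.847, -0.029], [0.848, -0.53, -0.001], [-0.016, -0.024, -1.0]]
force: [-1.2, 0.3, -0.0]
opening: 1.003
time_s: 20.95
position: [0.6448, -0.1271, 0.1554]
tcp_rot: [[0.53, 0.848, -0.015], [0.848, -0.53, -0.006], [-0.013, -0.01, -1.0]]
force: [1.8, -0.3, -0.2]
opening: 1.0
time_s: 21.25
position: [0.6461, -0.1271, 0.1574]
tcp_rot: [[0.529, 0.848, -0.012], [0.848, -0.529, -0.007], [-0.012, -0.007, -1.0]]
force: [1.0, 0.6, -0.1]
opening: 1.001
time_s: 21.35
position: [0.652, -0.1292, 0.1246]
tcp_rot: [[0.529, 0.849, 0.004], [0.849, -0.529, -0.013], [-0.009, 0.01, -1.0]]
force: [1.1, -1.2, -1.0]
opening: 0.998
time_s: 21.65
position: [0.6537, -0.1297, 0.1272]
tcp_rot: [[0.529, 0.849, 0.008], [0.849, -0.529, -0.014], [-0.008, 0.014, -1.0]]
force: [-0.2, -0.7, -0.3]
opening: 0.996
t 21.65 at [ 653.7 -129.7  127.2] yaw 58.1 J6 11.7 -> d [ -2.8 -12.9  86. ] roll 0.01 open 0.996 F [-0.2 -0.7 -0.3]
```

Tilt is back near zero. Descend on red.

```bash
python3 -m inch '[[87,-3,-13,0,0.01],[87,-3,-13,20,0.01],[87,-3,-13,50,0.01],[87,-3,-13,75,0.01],[87,-3,-13,86,0.01],[87,-3,-13,86,0.01],[87,-3,-13,86,0.01],[87,-3,-13,86,0.01]]'; python3 - <<'E'
from h import *
go(642,-126.5,41,57.5)
E
```

```text
time_s: 22.45
position: [0.6433, -0.1271, 0.0429]
tcp_rot: [[0.537, 0.843, 0.011], [0.843, -0.537, -0.015], [-0.007, 0.018, -1.0]]
force: [-0.6, 1.1, -0.0]
opening: 0.999
t 22.45 at [ 643.3 -127.1   42.9] yaw 57.5 J6 12.3 -> d [-0.1 -1.4  1.9] roll 0.0 open 0.999 F [-0.6  1.1 -0. ]
```

```bash
python3 -m inch '[[40,0,0,1,0],[40,0,0,1,0],[40,0,0,1,0],[40,0,0,1,0],[40,0,0,1,0],[40,0,0,1,0],[40,0,0,1,0],[40,0,0,1,0]]'; python3 -m inch '[[40,0,0,-10,0],[40,0,0,-35,0],[40,0,0,-70,0],[40,0,0,-110,0],[40,0,0,-110,0],[40,0,0,-110,0],[40,0,0,-110,0],[40,0,0,-110,0]]'; python3 - <<'E'
from h import *
go(399,-317.5,150,34.4)
E
```

```text
time_s: 23.25
position: [0.6432, -0.1271, 0.042]
tcp_rot: [[0.537, 0.843, 0.011], [0.843, -0.537, -0.015], [-0.007, 0.018, -1.0]]
force: [-0.3, 0.4, 1.3]
opening: 0.662
time_s: 24.05
position: [0.6406, -0.1249, 0.15]
tcp_rot: [[0.537, 0.843, 0.007], [0.843, -0.537, -0.014], [-0.008, 0.013, -1.0]]
force: [-0.7, 0.0, -2.1]
opening: 0.662
t 24.05 at [ 640.6 -124.9  150. ] yaw 57.5 J6 12.3 -> d [-292.2 -100.3    0.9] roll 0.403 open 0.662 F [-0.7  0.  -2.1]
```

```bash
python3 -m inch '[[40,-292,-100,0,0.4],[40,-292,-100,0,0.4],[40,-292,-100,0,0.4],[40,-292,-100,0,0.4],[40,-292,-100,0,0.4],[40,-292,-100,0,0.4],[40,-292,-100,0,0.4],[40,-292,-100,0,0.4]]'; python3 -m inch '[[40,0,0,0,0],[40,0,0,0,0]]'; python3 - <<'E'
from h import *
go(399,-317.5,-4,34.4)
M=vision.camera_model("wrist"); im,d=vision.capture("wrist"); W=world("wrist",d,M); save("w7",im)
print("w mat",find(im,W,"red",-.015,.015),"green tub",find(im,W,"green",.04,.06))
E
```

```text
time_s: 24.85
position: [0.3978, -0.3182, 0.1501]
tcp_rot: [[0.826, 0.564, 0.006], [0.564, -0.825, -0.012], [-0.002, 0.013, -1.0]]
force: [-0.3, -0.3, -1.3]
opening: 0.66
time_s: 25.05
position: [0.3987, -0.3171, 0.1497]
tcp_rot: [[0.825, 0.566, 0.006], [0.566, -0.824, -0.011], [-0.002, 0.012, -1.0]]
force: [0.4, -0.4, -1.7]
opening: 0.663
t 25.05 at [ 398.7 -317.1  149.7] yaw 34.5 J6 4.7 -> d [  0.3  -1.5 153.6] roll 0.001 open 0.663 F [ 0.4 -0.4 -1.7]
w mat (array([ 396.1, -407.5]), array([4.2, 0.5]), 34.3, np.int32(5), np.float64(1.4)) green tub None
```

View pics/w7.png

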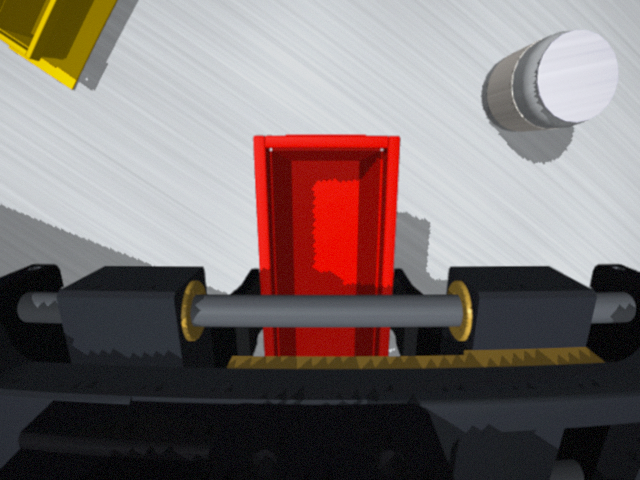

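The wrist view shows red in the jaws at (325,245), hiding the mat below, so it is aligned. The tin at (575,80) is well clear. Lowering.

```bash
python3 -m inch '[[40,0,-1.5,40,0],[40,0,-1.5,85,0],[40,0,-1.5,115,0],[40,0,-1.5,135,0],[40,0,-1.5,135,0],[40,0,-1.5,135,0],[40,0,-1.5,135,0]]'; python3 - <<'E'
from h import *
go(399,-317.5,-4,34.4)
E
```

```text
time_s: 25.8
position: [0.4, -0.3178, 0.0159]
tcp_rot: [[0.824, 0.567, 0.008], [0.567, -0.824, -0.013], [-0.001, 0.015, -1.0]]
force: [-1.1, -0.5, -1.3]
opening: 0.666
t 25.8 at [ 400.  -317.8   15.9] yaw 34.5 J6 4.8 -> d [-0.7 -1.2 19.9] roll 0.003 open 0.666 F [-1.1 -0.5 -1.3]
```

```bash
python3 -m inch '[[40,0,-1,8,0],[40,0,-1,15,0],[40,0,-1,19,0],[40,0,-1,20,0],[40,0,-1,20,0],[40,0,-1,20,0]]'; python3 -m inch '[[87,0,0,0,0],[87,0,0,0,0],[87,0,0,0,0],[87,0,0,0,0],[87,0,0,0,0],[87,0,0,0,0]]';python3 -m inch '[[87,0,0,-20,0],[87,0,0,-60,0],[87,0,0,-110,0],[87,0,0,-150,0],[87,0,0,-180,0],[87,0,0,-180,0],[87,0,0,-180,0],[87,0,0,-180,0]]'; python3 - <<'E'
from h import *
M=vision.camera_model("wrist"); im,d=vision.capture("wrist"); W=world("wrist",d,M); 
print("w",find(im,W,"red",.042,.065),find(im,W,"red",-.01,.003))
for n in ("scene","top"):
  im,d=vision.capture(n);W=world(n,d); m=mask(im,"red")
  print(n,find(im,W,"red",.04,.06),find(im,W,"red",-.01,.06),"green",find(im,W,"green",.042,.06))
go(640,-125,150,12)
E
```

```text
time_s: 26.4
position: [0.3996, -0.3174, -0.0041]
tcp_rot: [[0.824, 0.567, 0.008], [0.567, -0.824, -0.013], [-0.001, 0.015, -1.0]]
force: [0.1, -0.8, -1.5]
opening: 0.657
time_s: 27.0
position: [0.3996, -0.3174, -0.0041]
tcp_rot: [[0.824, 0.567, 0.008], [0.567, -0.824, -0.014], [-0.001, 0.015, -1.0]]
force: [-0.2, 0.1, -0.6]
opening: 0.989
time_s: 27.8
position: [0.3974, -0.314, 0.1746]
tcp_rot: [[0.824, 0.567, 0.006], [0.567, -0.824, -0.011], [-0.002, 0.013, -1.0]]
force: [-0.7, 0.1, 0.3]
opening: 0.999
w (array([ 400.5, -315.5]), array([146.3,  58.3]), 34.5, np.int32(2833), np.float64(53.9)) (array([ 461.7, -269.5]), array([1.5, 0. ]), 80.3, np.int32(2), np.float64(2.6))
scene (array([ 403.4, -318.8]), array([157.9,  58.5]), 34.5, np.int32(418), np.float64(51.2)) (array([ 405.1, -319.5]), array([168.5,  74.9]), 34.5, np.int32(1645), np.float64(13.4)) green (array([ 646.9, -127.8]), array([151.3,  55. ]), 16.4, np.int32(322), np.float64(49.2))
top (array([ 427.7, -296.2]), array([78.4, 58.2]), 33.9, np.int32(292), np.float64(49.9)) (array([ 428.2, -295.7]), array([93.5, 74. ]), 32.7, np.int32(1440), np.float64(5.4)) green (array([ 634.8, -127.4]), array([134.2,  54.2]), 16.7, np.int32(175), np.float64(47.6))
t 27.95 at [ 397.5 -314.2  174.4] yaw 34.5 J6 4.7 -> d [307.  -18.7  23.6] roll 0.393 open 0.999 F [ 0.3 -0.1 -0.3]
```

Red is centred on its mat to within about 2 mm and 0.1°. Now green.

```bash
python3 -m inch '[[87,225,-16,0,0.31],[87,225,-16,0,0.31],[87,225,-16,0,0.31],[87,225,-16,0,0.31],[87,225,-16,0,0.31],[87,225,-16,0,0.31],[87,225,-16,0,0.31]]'; python3 - <<'E'
from h import *
M=vision.camera_model("wrist"); im,d=vision.capture("wrist"); W=world("wrist",d,M); save("w8",im)
r=find(im,W,"green",.042,.06); print(r)
a=np.radians(r[2]); u=np.array([np.cos(a),np.sin(a)]); e=np.array(r[0])+u*r[1][0]/2; print("centre",e-75*u)
go(642,-126.5,-9,16.5)
E
```

```text
time_s: 28.65
position: [0.5734, -0.1725, 0.1723]
tcp_rot: [[0.957, 0.291, 0.003], [0.291, -0.957, -0.01], [-0.0, 0.01, -1.0]]
force: [-1.3, 1.0, -0.2]
opening: 0.998
(array([ 642.4, -125. ]), array([148.8,  56.7]), 16.9, np.int32(2436), np.float64(51.1))
centre [ 641.82591185 -125.17442132]
t 28.7 at [ 572.8 -173.2  172.6] yaw 16.8 J6 46.2 -> d [ 79.9 -26.6 181.2] roll 0.005 open 1.003 F [-0.6  0.9 -0.2]
```

View pics/w8.png

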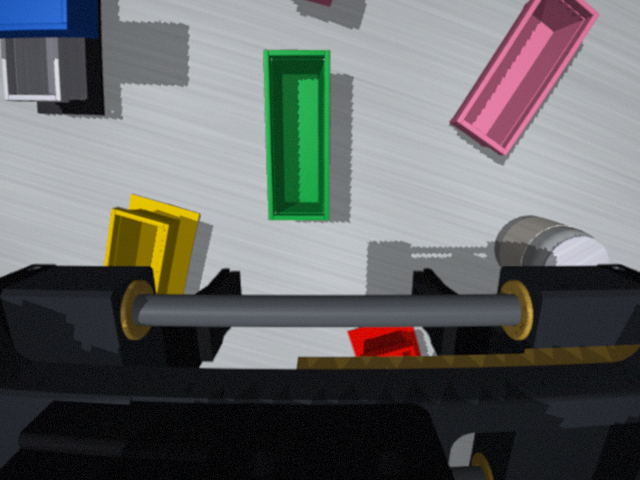

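Green is fully visible at (299,135) and stands free, with its centre at (642,-125) and yaw 16.9.

```bash
python3 -m inch '[[87,80,-28,0,0],[87,80,-28,0,0],[87,80,-28,20,0],[87,80,-28,60,0],[87,80,-28,100,0],[87,80,-28,140,0],[87,80,-28,160,0],[87,80,-28,160,0]]'; python3 -m inch '[[87,0,0,0,0],[87,0,0,0,0]]'; python3 - <<'E'
from h import *
go(642,-125,-8,16.9)
E
```

```text
time_s: 29.5
position: [0.6371, -0.1254, 0.0082]
tcp_rot: [[0.958, 0.287, -0.006], [0.287, -0.958, -0.007], [-0.008, 0.005, -1.0]]
force: [-0.1, 0.2, -1.3]
opening: 0.998
time_s: 29.7
position: [0.6373, -0.1267, 0.0093]
tcp_rot: [[0.958, 0.285, -0.005], [0.285, -0.958, -0.008], [-0.007, 0.006, -1.0]]
force: [-0.0, 0.7, 0.2]
opening: 1.001
t 29.7 at [ 637.3 -126.7    9.3] yaw 16.6 J6 53.0 -> d [ 5.2 -0.4 17.3] roll -0.006 open 1.001 F [-0.   0.7  0.2]
```

```bash
python3 -m inch '[[87,5,0,10,0],[87,5,0,17,0],[87,5,0,17,0],[40,5,0,17,0],[40,5,0,17,0],[40,5,0,17,0],[40,5,0,17,0],[40,5,0,17,0]]'; python3 -m inch '[[40,0,0,0,0],[40,0,0,0,0],[40,0,0,-10,0],[40,0,0,-50,0],[40,0,0,-100,0],[40,0,0,-160,0],[40,0,0,-160,0],[40,0,0,-160,0]]'; python3 - <<'E'
from h import *
go(430.5,328,150,68.4)
E
```

```text
time_s: 30.5
position: [0.6422, -0.1256, -0.0075]
tcp_rot: [[0.958, 0.286, -0.005], [0.286, -0.958, -0.008], [-0.007, 0.006, -1.0]]
force: [-0.2, -0.6, 1.2]
opening: 0.657
time_s: 31.3
position: [0.6445, -0.1247, 0.1558]
tcp_rot: [[0.958, 0.286, 0.001], [0.286, -0.958, -0.01], [-0.002, 0.01, -1.0]]
force: [0.5, 0.1, -1.0]
opening: 0.661
t 31.3 at [ 644.5 -124.7  155.8] yaw 16.6 J6 53.2 -> d [ -75.7 -495.     1. ] roll -0.904 open 0.661 F [ 0.5  0.1 -1. ]
```

```bash
python3 -m inch '[[40,-76,-495,0,-0.9],[40,-76,-495,0,-0.9],[40,-76,-495,0,-0.9],[40,-76,-495,0,-0.9],[40,-76,-495,0,-0.9],[40,-76,-495,0,-0.9],[40,-76,-495,0,-0.9],[40,-76,-495,0,-0.9]]'; python3 - <<'E'
from h import *
go(430.5,328,150,68.4)
E
```

```text
time_s: 32.1
position: [0.4693, 0.2386, 0.1489]
tcp_rot: [[0.372, 0.928, -0.005], [0.928, -0.372, -0.012], [-0.012, -0.0, -1.0]]
force: [0.9, 0.4, -1.3]
opening: 0.66
t 32.1 at [469.3 238.6 148.9] yaw 68.1 J6 37.4 -> d [ 68.5 -69.3  -1.9] roll -0.004 open 0.66 F [ 0.9  0.4 -1.3]
```

```bash
python3 -m inch '[[40,68,-69,0,0],[40,68,-69,0,0],[40,68,-69,0,0],[40,68,-69,0,0],[40,68,-69,0,0]]'; python3 -m inch '[[40,0,0,0,0],[40,0,0,0,0]]'; python3 - <<'E'
from h import *
go(430.5,328,-5,68.4)
im,d=vision.capture("scene");W=world("scene",d); print(find(im,W,"green",-.01,.012))
E
```

```text
time_s: 32.6
position: [0.4299, 0.3262, 0.1466]
tcp_rot: [[0.373, 0.928, -0.008], [0.928, -0.373, -0.013], [-0.015, -0.002, -1.0]]
force: [0.4, -0.5, -1.1]
opening: 0.665
time_s: 32.8
position: [0.4303, 0.3247, 0.1461]
tcp_rot: [[0.375, 0.927, -0.009], [0.927, -0.375, -0.014], [-0.016, -0.003, -1.0]]
force: [-0.3, -0.3, -2.0]
opening: 0.666
t 32.8 at [430.3 324.7 146.1] yaw 68.0 J6 47.8 -> d [  5.6  -0.6 151.1] roll -0.007 open 0.666 F [-0.3 -0.3 -2. ]
(array([434.4, 325.6]), array([165.5,  79.1]), 70.0, np.int32(1677), np.float64(3.1))
```

```bash
python3 -m inch '[[40,5.5,-1,40,0],[40,5.5,-1,85,0],[40,5.5,-1,115,0],[40,5.5,-1,132,0],[40,5.5,-1,132,0],[40,5.5,-1,132,0],[40,5.5,-1,132,0]]'; python3 - <<'E'
from h import *
go(430.5,328,-4.5,68.4)
E
```

```text
time_s: 33.55
position: [0.4318, 0.3289, 0.0156]
tcp_rot: [[0.375, 0.927, -0.006], [0.927, -0.375, -0.013], [-0.014, -0.001, -1.0]]
force: [-0.1, -0.3, -1.2]
opening: 0.667
t 33.55 at [431.8 328.9  15.6] yaw 68.0 J6 48.5 -> d [-1.  -0.8 20.1] roll -0.008 open 0.667 F [-0.1 -0.3 -1.2]
```

```bash
python3 -m inch '[[40,-1,-1,8,0],[40,-1,-1,15,0],[40,-1,-1,19,0],[40,-1,-1,20,0],[40,-1,-1,20,0],[40,-1,-1,20,0]]'; python3 -m inch '[[87,0,0,0,0],[87,0,0,0,0],[87,0,0,0,0],[87,0,0,0,0],[87,0,0,0,0],[87,0,0,0,0]]';python3 -m inch '[[87,0,0,-20,0],[87,0,0,-60,0],[87,0,0,-110,0],[87,0,0,-160,0],[87,0,0,-220,0],[87,0,0,-220,0],[87,0,0,-220,0],[87,0,0,-220,0]]'; python3 - <<'E'
from h import *
M=vision.camera_model("wrist"); im,d=vision.capture("wrist"); W=world("wrist",d,M); 
print("w",find(im,W,"green",.042,.065))
im,d=vision.capture("scene");W=world("scene",d); save("s9",im)
for c in("yellow","red","green"): print(c,find(im,W,c,.042,.065),find(im,W,c,-.01,.015))
print("blue",find(im,W,"blue",.095,.12))
for nm,z,q in(("jar",.11,(.35,.5)),("tin",.09,(-.45,-.25))):
    m=(W[...,1]>q[0])&(W[...,1]<q[1])&(W[...,0]<.65)&(W[...,0]>.5); print(nm,find(im,W,0,z-.012,z+.01,m))
go(430.5,328,150,68)
E
```

```text
time_s: 34.15
position: [0.4301, 0.3279, -0.0044]
tcp_rot: [[0.375, 0.927, -0.006], [0.927, -0.375, -0.013], [-0.014, -0.001, -1.0]]
force: [-1.8, -0.8, 0.4]
opening: 0.662
time_s: 34.75
position: [0.4301, 0.328, -0.0043]
tcp_rot: [[0.375, 0.927, -0.006], [0.927, -0.375, -0.013], [-0.014, -0.001, -1.0]]
force: [0.2, 0.3, -0.0]
opening: 0.991
time_s: 35.55
position: [0.4303, 0.3302, 0.2144]
tcp_rot: [[0.375, 0.927, -0.008], [0.927, -0.375, -0.014], [-0.016, -0.003, -1.0]]
force: [-0.1, 0.5, -0.7]
opening: 0.996
w (array([430.6, 328.9]), array([148.9,  58.3]), 68.1, np.int32(2318), np.float64(54.0))
yellow (array([460.9,  -3.7]), array([154.9,  56.6]), 0.8, np.int32(445), np.float64(51.1)) (array([456.6,  -4.1]), array([171.5,  74.5]), -0.4, np.int32(571), np.float64(3.8))
red (array([ 404. , -318.4]), array([155.8,  58.8]), 34.8, np.int32(376), np.float64(51.5)) (array([ 405.5, -320.8]), array([166.2,  74.8]), 35.6, np.int32(476), np.float64(4.1))
green (array([435.2, 325.3]), array([148.3,  60.7]), 68.0, np.int32(578), np.float64(49.6)) (array([436.2, 324.9]), array([166.7,  75.7]), 69.4, np.int32(705), np.float64(4.0))
blue (array([685.1, 132.1]), array([147.2,  62.6]), -77.6, np.int32(768), np.float64(102.5))
jar (array([603.9, 416.9]), array([56.6, 55. ]), -14.9, np.int32(584), np.float64(109.6))
tin (array([ 612.5, -400. ]), array([68.7, 67.7]), 11.1, np.int32(652), np.float64(89.9))
t 35.65 at [429.9 330.  213.3] yaw 68.0 J6 48.3 -> d [-0.4  1.6 63.3] roll -0.001 open 0.998 F [ 0.   0.2 -0.5]
```

View pics/s9.png

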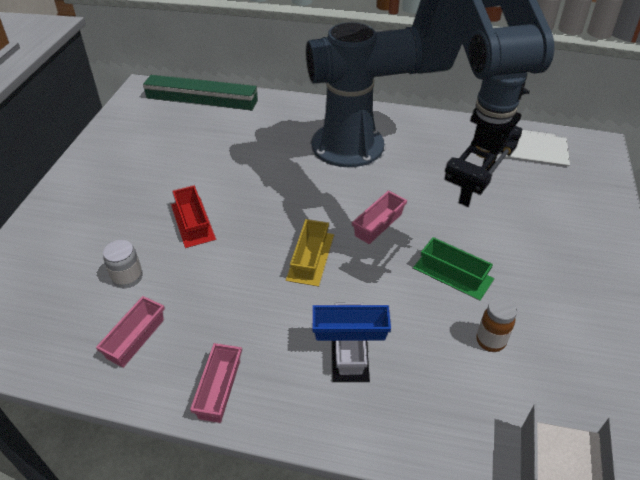

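The final scene shows red (193,215), yellow (311,250) and green (455,265) on their mats, and blue (351,322) across the pan. The jar and tin haven't moved and the arm is clear. All four tubs measure within about 5 mm of centre.

```bash
python3 -c "
from rig import bot
print(bot.hand_in())"
```

```text
the job is handed in; nothing more can be done
None
```

I set out all four tubs in the order asked: yellow, then blue, red and green. I handed the job in at about 36 s, and hand-in gives no verdict, so the figures below are my own camera measurements.

**Last checks**
- **Yellow:** about 5 mm off the mat centre and about 1° off its direction, the largest offset of the four.
- **Red:** about 2–3 mm off, within 1°.
- **Green:** about 1 mm off, within 1.5°.
- **Blue:** about 1 mm off the pan centre and within 1° of square. Its rim is at 102–105 mm, so it rests on the pan's rim rather than nesting.
- **Jar and tin:** moved less than 1 mm in the measurements.
- **Robot:** raised clear, gripper open.

**What disagreed**
- **Tool length:** the real fingertips sit about 34 mm higher than the reported TCP implies. My first two tries at yellow closed above its rim without moving it. I measured the offset from the scene camera's depth picture and corrected for it in every grasp after that.
- **Cameras:** the top and scene cameras differ by about 5 mm, mostly in x. I relied on the wrist camera where it could see.
- **Tool tilt:** lag at move boundaries let the tool tilt grow to about 0.05 rad. I brought it back near zero before gripping red.

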